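# Rack the mini discs in tab order

## Task

Move the row of four mini marker discs from the black slotted tray to the sloped display rack, re-ordering the row so that each disc goes on the stand with tabs of its own colour. Seat each disc on its ledge between the cleat and the sloped board, leaning back flat against the board, and let it go. Do not let any disc fall over or drop to the table, and leave the calipers and the bottle where they are.

Things in the scene. Friction and masses are not known exactly. Their poses are not given: they have to be found in the camera images.
- disc_red: red mini marker disc, loose, about 70 g, 100 mm in diameter, 14 mm thick. Origin at its centre; x axis = disc axis, normal to its faces; it may roll about x, so its y and z mean nothing. All four discs are alike but for colour. At the start each stands upright on edge in one of four slots, in any order, of a black tray.
- disc_yellow: yellow mini marker disc, loose, about 70 g, 100 mm in diameter, 14 mm thick. Axes as for disc_red. At the start in the tray its lower edge is 10 mm above the table, its centre at 60 mm, its top at 110 mm. The discs stand face to face in a row, 72 mm from centre to centre.
- disc_teal: teal mini marker disc, loose, about 70 g, 100 mm in diameter, 14 mm thick. Axes as for disc_red. A tray slot is two upright aluminium plates, 50 mm wide and 4 mm thick, reaching 55 mm above the table, with 1.5 mm play on each side of the disc; lift a disc straight up by 50 mm to clear them.
- disc_white: white mini marker disc, loose, about 70 g, 100 mm in diameter, 14 mm thick. Axes as for disc_red. Its upper part stands free of the tray, to be pinched from above across its 14 mm thickness.
- stand_red: fixed sloped aluminium stand for the red disc, with red cleat and a red tab at each end. Origin: where the centre of a seated disc lies, 70 mm above the table. z up; x along the row of stands, roughly away from the robot; y across the row. All four are alike but for colour, 72 mm apart along x on one black base, in any order.
- stand_yellow: fixed sloped aluminium stand for the yellow disc, with yellow cleat and a yellow tab at each end. Axes as stand_red. A low board, 70 mm wide, leans 20 degrees from vertical, its top towards -x: up the slope is (-0.342, 0, 0.940), out of the board (0.940, 0, 0.342). It ends 8 mm up the slope from the origin, so a disc's upper 42 mm stands free.
- stand_teal: fixed sloped aluminium stand for the teal disc, with teal cleat and a teal tab at each end. Axes as stand_red. A disc's edge rests on a ledge 50 mm down the slope from the origin, its back against the board 7 mm behind the origin. A cleat 14 mm high runs along the ledge 25 mm in front of the board: 11 mm play for the 14 mm disc.
- stand_white: fixed sloped aluminium stand for the white disc, with white cleat and a white tab at each end. Axes as stand_red. Two chocks 12 mm high, 68 mm apart in y, stop a disc rolling; let go between board and cleat, it leans back on the board and centres itself. Tabs 26 x 36 mm, 68 mm to either side in y, 45 mm below the origin.
- calipers: steel calipers with a black slide, loose, 230 x 60 mm and 12 mm high, lying on the table to the right of the racks; origin under the middle of the beam. Not part of the job.
- bottle: small closed upright bottle, loose, 44 mm across and 110 mm high, standing beyond the racks; origin under its centre. Not part of the job.
Mind the look-alikes: they are no part of the job. Of the things that look like the disc_white, the smallest one is meant.

How it is judged:
At the end, for the whole second after the job is handed in: Each disc's centre is within 12 mm of the seat point of the stand of its colour, its axis tilted 0.20 to 0.50 rad from the stand's x axis (leaning back on the board, nominally 0.35), and all discs are at rest (distance between disc_red and stand_red below 0.012 m and angle between the x axis of disc_red and the x axis of stand_red, either way round between 0.2 and 0.5 rad and linear speed of each of disc_red, disc_yellow, disc_teal, disc_white below 0.02 m/s and angular speed of each of disc_red, disc_yellow, disc_teal, disc_white below 0.2 rad/s and distance between disc_yellow and stand_yellow below 0.012 m and angle between the x axis of disc_yellow and the x axis of stand_yellow, either way round between 0.2 and 0.5 rad and distance between disc_teal and stand_teal below 0.012 m and angle between the x axis of disc_teal and the x axis of stand_teal, either way round between 0.2 and 0.5 rad and distance between disc_white and stand_white below 0.012 m and angle between the x axis of disc_white and the x axis of stand_white, either way round between 0.2 and 0.5 rad); the robot touches nothing.
It fails at once if a disc falls flat or drops to the table (height (world z) of any of disc_red, disc_yellow, disc_teal, disc_white below 0.035 m).
It fails at once if the calipers are pushed more than 30 mm (distance of calipers from where it was at the start of the episode above 0.03 m).
It fails at once if the bottle is pushed more than 30 mm or knocked over (distance of bottle from where it was at the start of the episode above 0.03 m or angle between bottle's own z axis and vertical above 0.4 rad).
It also fails if it takes over 118 s, if anything falls off the work surface, if the arm or the gripper's body presses on something with over 40 N, if the wrist force passes 120 N, or if a joint passes its speed limit or range.

## Robot

A 6-joint arm with a two-finger parallel gripper is mounted at the origin on the work surface. World frame = base frame: x ahead of the robot, y to its left, z up, the work surface at z = 0. Lengths are in m, angles in rad, forces in N, time in s.
With the tool pointing down it reaches from about 0.4 to 0.925 m from the base axis. Payload 12.5 kg.
Tool frame: the origin (TCP) lies at the very end of the fingers, on their centre line; the grasp point (between the pads) lies 19 mm behind it; z points along the fingers, y is the line along which they close (so a half turn about z gives the same grasp; the last joint's range is limited). The gripper opens to 95 mm and grips with 3 to 60 N. Pads are 20 mm wide; open, the fingers measure 119 mm over their backs; the gripper's body (75 mm by 180 mm) begins 59 mm behind the grasp point.
Start: joints at [1, 0.491, 1.559, -0, 1.092, -0.106], TCP at [0.28, 0.559, 0.215] pointing down, gripper open.
Joint ranges: [-3.1, 3.1], [-0.84, 2.19], [0.05, 2.79], [-1.13, 4.28], [0.06, 2.93], [-2.69, 2.69]. Speed limits (rad/s): [2.22, 2.22, 2.79, 3.14, 3.14, 3.14].

## Interface

Orientations are given as a rotation vector (axis times angle).
In Python, from station import r gives the robot as it stands.
- The arm moves only by the tool servo_tool, never from a script. Its argument "rows" is a list of rows, each a list of 7 numbers: the shift along the tool's x, y, z scaled (see below), then the turn, a rotation vector about the tool's x, y, z scaled (see below), then the opening, from 0 (shut) to 1 (fully open). A call has 1 to 8 rows; each row shifts and turns the commanded pose from where the row before left it, along the tool's axes as they then stand; what a row does not reach is not made up. The controller multiplies each number of a shift by 0.5 m and each number of a turn by 2 pi rad. A row lasts 1/12 s, in which the tool goes at most 41.7 mm and 7.16 degrees, less where a joint would pass 70% of its speed; a pose out of reach is approached as far as the arm can. A call with a number of a shift or a turn outside -1 to 1 is refused whole. A call with a gripper value outside its range is refused whole. The fingers move at their own pace and stop on an object; the grip force is fixed at half the most. Time passes only in rows, so rows that do not move let the fingers close. It gives the time, the measured TCP pose, the force, the opening and the grip force at its end, in the units of the state.
- r.read_state(): the state, without advancing time (a new reading comes with each control period).
- r.get_image(name): name is "scene" or "top" or "wrist"; returns a dict with "color" (400x640x3 uint8, blue, green, red), "intrinsics" (3x3 intrinsics, pixels), "R" (3x3) and "t" (3): a world point X has camera coordinates R X + t. Camera axes: x right, y down, z forward; pixel columns grow to the right and rows downward; lengths in m; the calibration is good to about 2 mm. A picture is of the moment at which its call begins. There is no depth.
- r.finish_job(): hands the job in; it is judged then, once.
The state is a dict: "clock": time; "qpos": joint angles; "joint_velocities": joint speeds; "joint_torque": joint torques, N m; "tcp_pos": TCP position; "tcp_rot": TCP orientation; "contact_force": force on the tool from outside, world axes, zero at the start; "ft_torque": the same for the moment, N m; "gripper_width": finger opening in m; "grasp_force": force on a finger pad.
Only numpy, scipy, OpenCV 4.12 (cv2) and the standard library are available. Lean on these libraries where they do the work, as an engineer would, in place of code of your own. Each camera call takes 0.05 s, during which the arm holds its last target. There are 200 camera calls.

## Working session

There is one attempt and no reset: what is moved stays moved. The work goes in short steps, Python scripts to look and compute and a tool call to move; the robot and the scene stay as the last step left them, time stands still between calls to the robot, and variables do not carry over. Pictures are saved under pics/ and viewed, at most 14 in all, crops included, and the job is handed in when it is done.

Besides the shell and the picture viewer there is one more tool, called after "Call:" as name(argument=value, ...) on one line, values as JSON. servo_tool: Moves the arm, as the interface text tells. Its arguments: {"type":"object","properties":{"rows":{"type":"array","items":{"type":"array","items":{"type":"number","minimum":-1,"maximum":1}}}},"required":["rows"]}

```bash
ls; mkdir -p pics; python3 - <<'E'
from station import r
import cv2,pickle
d={}
for n in("scene","top"):
    i=r.get_image(n); d[n]=i; cv2.imwrite(f"pics/{n}0.png",i["color"])
pickle.dump(d,open("im0.pkl","wb"))
s=r.read_state(); print(s)
E
```

```text
pics
{'clock': 0.1, 'qpos': array([ 1.00040555e+00,  4.91507892e-01,  1.55937508e+00,  2.22482798e-07,
        1.09171623e+00, -1.05603614e-01]), 'joint_velocities': array([-4.84124595e-04, -2.95838530e-04,  4.68075636e-05, -1.08865564e-04,
       -6.94791884e-04,  4.83650435e-04]), 'joint_torque': array([ 1.85191602e-03, -6.13624334e+01, -2.58609724e+01,  6.93572732e-02,
        4.69283271e-02, -1.13319641e-05]), 'tcp_pos': array([0.2800117 , 0.55852758, 0.21411946]), 'tcp_rot': array([-7.23455252e-01, -3.05681476e+00,  1.49137661e-03]), 'contact_force': array([ 0.40987141,  0.24353454, -0.8424106 ]), 'ft_torque': array([-0.02819255,  0.00687374,  0.03321119]), 'grasp_force': 0.0, 'gripper_width': 0.0948440142589235}
```

View pics/scene0.png

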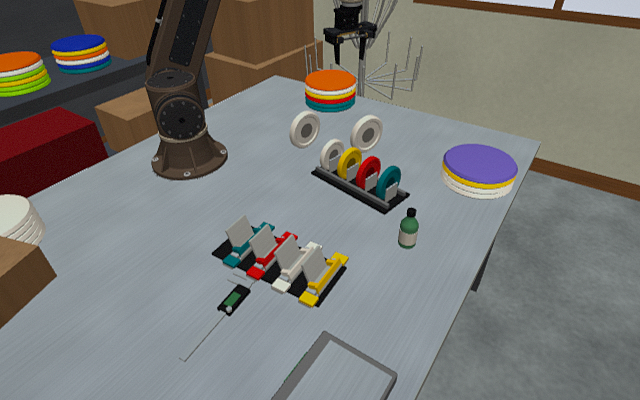

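View pics/top0.png

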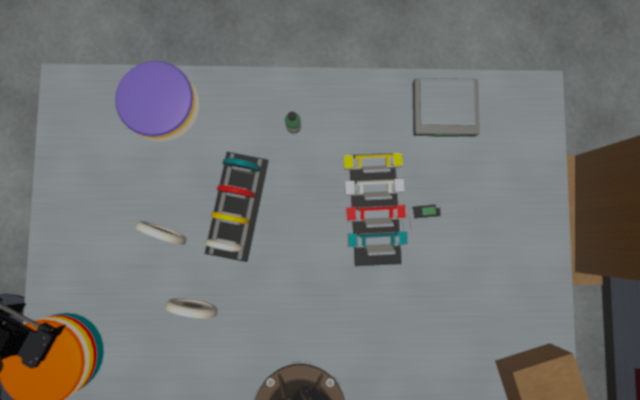

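The scene view shows the tray, ordered near to far white, yellow, red, teal, with two larger white discs standing outside it near (305,130) and (366,132). The stands run teal, red, white, yellow, near to far. In the top view the tray is around (237,205) and the rack around (376,205).

```bash
python3 - <<'E'
import pickle,cv2
d=pickle.load(open("im0.pkl","rb"))
t=d["top"]["color"][145:270,195:415]; cv2.imwrite("pics/topc.png",cv2.resize(t,None,fx=3.6,fy=3.6,interpolation=cv2.INTER_CUBIC))
t=d["scene"]["color"][130:310,205:415]; cv2.imwrite("pics/scenec.png",cv2.resize(t,None,fx=3.3,fy=3.3,interpolation=cv2.INTER_CUBIC))
for n in d: print(n,d[n]["intrinsics"],d[n]["R"].round(3),d[n]["t"])
E
```

```text
scene [[399.4628063    0.         316.3679472 ]
 [  0.         399.4628063  197.07764185]
 [  0.           0.           1.        ]] [[ 0.822  0.569 -0.022]
 [ 0.334 -0.514 -0.79 ]
 [-0.461  0.642 -0.613]] [-0.42487357 -0.12928741  1.34685636]
top [[406.03056502   0.         317.28541447]
 [  0.         406.03056502 202.6804897 ]
 [  0.           0.           1.        ]] [[ 0.009 -1.     0.013]
 [-0.996 -0.01  -0.088]
 [ 0.088 -0.012 -0.996]] [-0.04556964  0.55462594  1.08251865]
```

View pics/topc.png

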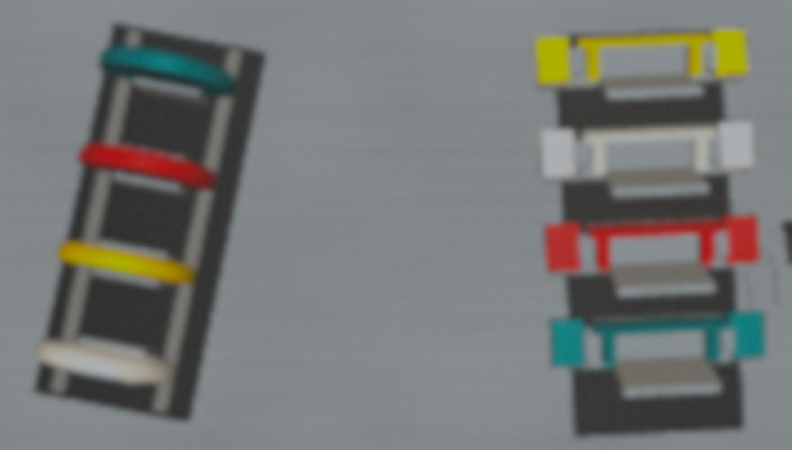

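View pics/scenec.png

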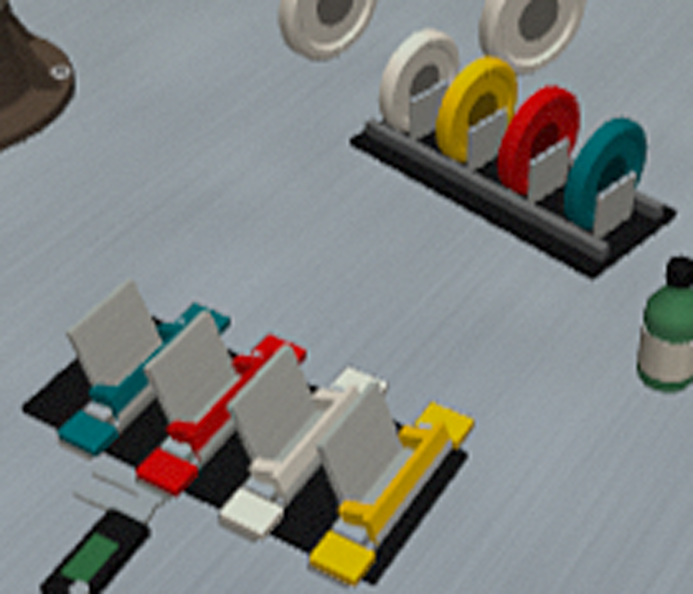

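The top crop shows the tab centres: yellow (554,61)/(731,52), white (558,153)/(736,145), red (563,247)/(743,239), teal (568,342)/(749,335). The discs' long axes run from e.g. teal (102,55) to (235,85). Next I'll fit the tray and rack poses.

```bash
cat > h.py <<'E'
import numpy as np,cv2,pickle
from scipy.optimize import least_squares
from scipy.spatial.transform import Rotation as Ro
def proj(im,X):
    c=np.asarray(X)@im["R"].T+im["t"]; p=c@im["intrinsics"].T; return p[...,:2]/p[...,2:]
a=np.linspace(0,2*np.pi,120)
def disc(c,ax,rad=.05,th=.014):
    ax=ax/np.linalg.norm(ax); u=np.cross(ax,[0,0,1]); u/=np.linalg.norm(u); v=np.cross(u,ax)
    ring=np.outer(np.cos(a),u)*rad+np.outer(np.sin(a),v)*rad
    return np.vstack([c+ring+ax*th/2,c+ring-ax*th/2])
def cen(pts):
    h=cv2.convexHull(np.float32(pts).reshape(-1,1,2)); m=cv2.moments(h); return np.array([m["m10"],m["m01"]])/m["m00"]
def mask(im,col):
    H=cv2.cvtColor(im["color"],cv2.COLOR_BGR2HSV); h,s,v=cv2.split(H)
    lo=dict(red=(h<6)|(h>172),yellow=(h>18)&(h<34),teal=(h>84)&(h<98))[col]
    return (lo&(s>(120))&(v>40)).astype(np.uint8)
E
cat > fit.py <<'E'
from h import *
d=pickle.load(open("im0.pkl","rb"))
roi=dict(top=(205,150,65,115),scene=(310,130,100,90))
obs=[]
for n in d:
    x,y,w,hh=roi[n]
    for i,c in ((1,"yellow"),(2,"red"),(3,"teal")):
        m=mask(d[n],c)[y:y+hh,x:x+w]; k,l,st,_=cv2.connectedComponentsWithStats(m)
        b=1+np.argmax(st[1:,4]); ys,xs=np.where(l==b); pts=np.c_[xs+x,ys+y]
        obs.append((n,i,cen(pts)))
def tray(p):
    ax=np.array([np.cos(p[2]),np.sin(p[2]),0]); return ax,lambda i:np.array([p[0],p[1],.06])+ax*.072*i
def res(p):
    ax,c=tray(p); return np.concatenate([cen(disc(c(i),ax))-o for n,i,o in obs for n in [n] if 0] or [cen(proj(d[n],disc(c(i),ax)))-o for n,i,o in obs])
s=least_squares(res,[.45,.2,0]); print("tray",s.x,"\n",s.fun.reshape(-1,2).round(2).tolist())
ax,c=tray(s.x)
for i,n in enumerate("white yellow red teal".split()): print(n,c(i).round(4))
T=np.array([[568,342],[749,335],[563,247],[743,239],[558,153],[736,145],[554,61],[731,52]])/3.6+[195,145]
S=np.array([[88,429],[168,470],[252,512],[343,556],[443,427]])/3.3+[205,130]
def rack(p,L):
    R=np.array([[np.cos(p[2]),-np.sin(p[2]),0],[np.sin(p[2]),np.cos(p[2]),0],[0,0,1]]); return np.array(L)@R.T+[p[0],p[1],0]
LT=[[.072*i,sg*.068,.025] for i in range(4) for sg in(1,-1)]
LS=[[.072*i,-.068,.025] for i in range(4)]+[[.216,.068,.025]]
f=lambda p:np.concatenate([(proj(d["top"],rack(p,LT))-T).ravel(),(proj(d["scene"],rack(p,LS))-S).ravel()])
s2=least_squares(f,[.45,-.2,0]); print("rack",s2.x,"\n",s2.fun.reshape(-1,2).round(2).tolist())
for i,n in enumerate("teal red white yellow".split()): print(n,rack(s2.x,[.072*i,0,.07]).round(4))
# check board top edge in top crop
for i in range(4): print(((proj(d["top"],rack(s2.x,[[.072*i-.0093,.035,.075],[.072*i-.0093,-.035,.075]]))-[195,145])*3.6).round().tolist())
E
python3 fit.py
```

```text
tray [ 0.43759448  0.1819124  -0.04506902] 
 [[-1.0, 1.77], [1.08, 0.25], [2.92, -1.2], [4.38, 0.37], [0.6, 0.28], [-3.19, 0.52]]
white [0.4376 0.1819 0.06  ]
yellow [0.5095 0.1787 0.06  ]
red [0.5814 0.1754 0.06  ]
teal [0.6534 0.1722 0.06  ]
rack [ 0.45956618 -0.2065605   0.05305071] 
 [[0.56, -0.5], [0.28, -0.76], [0.58, -0.64], [0.3, -0.55], [0.62, -0.75], [0.62, -0.6], [0.4, -1.13], [0.4, -0.64], [-0.48, -0.63], [-0.73, -1.28], [-0.52, -1.41], [-0.57, -1.24], [0.21, -2.46]]
teal [ 0.4596 -0.2066  0.07  ]
red [ 0.5315 -0.2027  0.07  ]
white [ 0.6034 -0.1989  0.07  ]
yellow [ 0.6753 -0.1951  0.07  ]
[[624.0, 351.0], [721.0, 347.0]]
[[618.0, 251.0], [715.0, 247.0]]
[[613.0, 152.0], [709.0, 148.0]]
[[607.0, 55.0], [703.0, 51.0]]
```

```bash
cat >> fit.py <<'E'
print("----")
for n,i,o in obs: print(n,i,o.round(1))
ST=np.array([[133,281],[69,335],[211,312],[147,366],[289,347],[230,403],[370,385],[318,447]])/3.3+[205,130]
TT=np.array([[621,386],[719,383],[615,289],[714,285],[611,188],[708,186],[607,92],[702,90]])/3.6+[195,145]
def g(p,full=0):
    q=p[:3]; o=np.array([p[3],0,p[4]])
    LTp=np.array(LT)+o; LSp=np.array(LS)+o
    B=[[.072*i-.0093,sg*.035,.075] for i in range(4) for sg in(1,-1)]
    return np.concatenate([(proj(d["top"],rack(q,LTp))-T).ravel(),(proj(d["scene"],rack(q,LSp))-S).ravel(),(proj(d["top"],rack(q,B))-TT).ravel(),(proj(d["scene"],rack(q,[B[j] for j in (0,1,2,3,4,5,6,7)]))-ST).ravel()])
s3=least_squares(g,[.45,-.2,0,0,0],loss="soft_l1"); print("rack",s3.x,"\n",s3.fun.reshape(-1,2).round(1).tolist())
E
python3 fit.py | sed -n '/----/,$p'
```

```text
----
scene 1 [348.8 162.2]
scene 2 [367.5 171.6]
scene 3 [387.7 181.4]
top 1 [229.3 217.4]
top 2 [235.1 190.2]
top 3 [240.9 163. ]
rack [ 0.43302633 -0.2065623   0.04893234  0.02573707 -0.00593331] 
 [[-0.1, -0.3], [-0.7, -0.4], [0.0, -0.3], [-0.5, -0.0], [0.2, -0.3], [-0.1, 0.1], [0.1, -0.5], [-0.2, 0.2], [-0.1, 0.6], [-0.5, 0.0], [-0.5, -0.1], [-0.8, 0.2], [0.1, -0.9], [0.7, 0.7], [0.5, 0.4], [1.0, -0.3], [0.4, -0.3], [0.7, 0.1], [0.5, -0.3], [0.4, -0.5], [0.6, -0.9], [-0.1, -1.6], [0.2, -1.6], [-0.7, -1.3], [0.1, -0.2], [0.2, -1.5], [0.2, 0.1], [1.8, -2.0], [0.5, -0.9]]
```

```bash
cat >> fit.py <<'E'
print("====")
for p0 in([.45,.2,-.2],):
    s=least_squares(res,p0,x_scale=[.01,.01,.05],diff_step=1e-3); print(s.x,s.fun.reshape(-1,2).round(2).tolist())
ax,c=tray(s.x)
for i,n in enumerate("white yellow red teal".split()): print(n,c(i).round(4))
for i,n in enumerate("teal red white yellow".split()): print(n,rack(s3.x,[.072*i,0,.07]).round(4))
E
python3 fit.py | sed -n '/====/,$p'
```

```text
====
[ 0.43885364  0.20193708 -0.18040327] [[0.85, 0.16], [0.92, 0.01], [0.81, 0.1], [0.44, 0.26], [0.35, 0.62], [0.21, 1.31]]
white [0.4389 0.2019 0.06  ]
yellow [0.5097 0.189  0.06  ]
red [0.5805 0.1761 0.06  ]
teal [0.6513 0.1632 0.06  ]
teal [ 0.433  -0.2066  0.07  ]
red [ 0.5049 -0.203   0.07  ]
white [ 0.5769 -0.1995  0.07  ]
yellow [ 0.6488 -0.196   0.07  ]
```

```bash
cat > go.py <<'E'
# usage: go.py x y z yaw tilt : totals (units) from the measured pose: turn in tool axes, then shift in the axes after the turn, and before it
from h import *; import sys
from station import r
x,y,z,yaw,tilt=map(float,sys.argv[1:])
s=r.read_state(); R=Ro.from_rotvec(s["tcp_rot"])
# y_tool along (cos yaw, sin yaw); z down; tilt leans top towards -x of the stand
zt=np.array([np.sin(tilt)*np.cos(yaw),np.sin(tilt)*np.sin(yaw),-np.cos(tilt)])
yt=np.array([np.cos(tilt)*np.cos(yaw),np.cos(tilt)*np.sin(yaw),np.sin(tilt)])
G=Ro.from_matrix(np.c_[np.cross(yt,zt),yt,zt])
np.set_printoptions(suppress=True,precision=4)
dv=np.array([x,y,z])-s["tcp_pos"]
print("t",round(s["clock"],2),"tcp",s["tcp_pos"],"w",round(s["gripper_width"],4),"d",dv)
print("turn",(R.inv()*G).as_rotvec()/2/np.pi,"shift after",G.inv().apply(dv)/.5,"before",R.inv().apply(dv)/.5)
E
python3 go.py .5097 .189 .22 -.19 0
```

```text
t 0.1 tcp [0.28   0.5585 0.2141] w 0.0948 d [ 0.2297 -0.3695  0.0059]
turn [-0.0001  0.0001  0.2063] shift after [-0.639   0.5907 -0.0118] before [-0.7419 -0.4548 -0.0114]
```

Call:
servo_tool(rows=[[0,0,0,0,0,0.019,1],[0,0,0,0,0,0.019,0.8],[0,0,0,0,0,0.019,0.6],[0,0,0,0,0,0.019,0.45],[0,0,0,0,0,0.019,0.45],[0,0,0,0,0,0.019,0.45],[0,0,0,0,0,0.019,0.45],[0,0,0,0,0,0.019,0.45]])

```text
clock: 0.77
tcp_pos: [0.28, 0.5586, 0.2143]
tcp_rot: [2.055, 2.377, -0.001]
contact_force: [0.3, -0.2, 0.0]
gripper_width: 0.0536
grasp_force: 0.0
```

Call:
servo_tool(rows=[[0,0,-0.012,0,0,0.018,0.45],[0,0,0,0,0,0.018,0.45],[0,0,0,0,0,0.018,0.45],[-0.06,0.055,0,0,0,0,0.45],[-0.06,0.055,0,0,0,0,0.45],[-0.06,0.055,0,0,0,0,0.45],[-0.06,0.055,0,0,0,0,0.45],[-0.06,0.055,0,0,0,0,0.45]])

```text
clock: 1.43
tcp_pos: [0.3875, 0.3839, 0.2204]
tcp_rot: [-2.42, -2.003, 0.001]
contact_force: [0.2, 0.1, 1.1]
gripper_width: 0.0428
grasp_force: 0.0
```

Call:
servo_tool(rows=[[-0.06,0.055,0,0,0,0,0.45],[-0.06,0.055,0,0,0,0,0.45],[-0.06,0.055,0,0,0,0,0.45],[0,0,0,0,0,0,0.45],[0,0,0,0,0,0,0.45],[0,0,0,0,0,0,0.45]])

```text
clock: 1.93
tcp_pos: [0.4511, 0.2818, 0.2205]
tcp_rot: [-2.421, -2.002, 0.0]
contact_force: [0.1, 0.7, 1.3]
gripper_width: 0.0431
grasp_force: 0.0
```

```bash
python3 go.py .5097 .189 .22 -.19 0; python3 - <<'E'
from station import r
import cv2,pickle
i=r.get_image("wrist"); pickle.dump(i,open("w1.pkl","wb")); cv2.imwrite("pics/w1.png",i["color"])
E
```

```text
t 1.93 tcp [0.4511 0.2818 0.2205] w 0.0431 d [ 0.0586 -0.0928 -0.0005]
turn [-0.0001  0.      0.0001] shift after [-0.1602  0.1501  0.001 ] before [-0.1603  0.1499  0.0009]
```

View pics/w1.png

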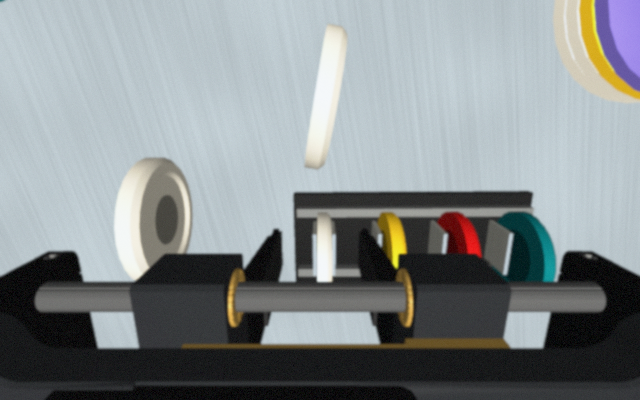

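The wrist view shows the tray almost parallel to the jaw line, with its far edge running (295,193)–(531,192). White's top is at about (324,213). I'll use this to refine the tray's yaw and position.

```bash
python3 - <<'E'
from h import *
w=pickle.load(open("w1.pkl","rb"))
def back(uv,z):
    d=w["R"].T@np.linalg.solve(w["intrinsics"],[*uv,1]); c=-w["R"].T@w["t"]; return c+d*(z-c[2])/d[2]
A,B=back((295,193),.004),back((531,192),.004); print(A,B,np.arctan2(*(B-A)[1::-1]))
A,B=back((297,212),.01),back((531,210),.01); print("rail",np.arctan2(*(B-A)[1::-1]))
# predicted silhouettes of the discs
for yaw,p in((-.18,(.4389,.2019)),(-.2,(.4389,.2029))):
    ax=np.array([np.cos(yaw),np.sin(yaw),0])
    for i in range(4):
        q=proj(w,disc(np.array([*p,.06])+ax*.072*i,ax)); print(i,q.min(0).round(1),q.max(0).round(1))
c=w["color"][180:300,285:575]; cv2.imwrite("pics/w1c.png",cv2.resize(c,None,fx=2.7,fy=2.7,interpolation=cv2.INTER_CUBIC))
E
```

```text
[0.41757899 0.2648195  0.004     ] [0.70077497 0.21204671 0.004     ] -0.1842340891447691
rail -0.17960073928576248
0 [314.7 210.9] [329.5 303.8]
1 [373.6 210.4] [405.3 303.3]
2 [430.9 209.8] [481.1 302.8]
3 [488.3 209.3] [557.1 302.3]
0 [314.6 210. ] [329.7 303. ]
1 [373.2 210.7] [405.3 303.7]
2 [430.4 211.5] [480.9 304.4]
3 [487.6 212.2] [556.5 305.1]
```

View pics/w1c.png

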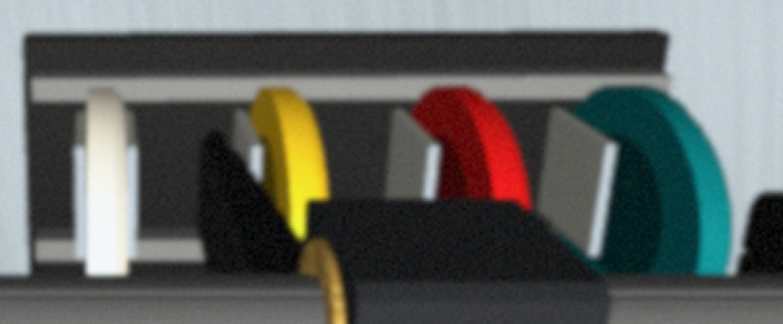

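```bash
python3 go.py .5102 .1875 .08 -.182 0
```

```text
t 1.98 tcp [0.4508 0.2824 0.2205] w 0.043 d [ 0.0594 -0.0949 -0.1405]
turn [-0.0001  0.     -0.0009] shift after [-0.1651  0.1511  0.281 ] before [-0.1642  0.1522  0.2809]
```

Call:
servo_tool(rows=[[-0.055,0.05,0,0,0,-0.001,0.45],[-0.055,0.05,0,0,0,0,0.45],[-0.055,0.051,0,0,0,0,0.45],[0,0,0.04,0,0,0,0.45],[0,0,0.06,0,0,0,0.45],[0,0,0.04,0,0,0,0.45],[0,0,0,0,0,0,0.45],[0,0,0,0,0,0,0.45]])

```text
clock: 2.65
tcp_pos: [0.5098, 0.188, 0.1504]
tcp_rot: [-2.412, -2.012, 0.002]
contact_force: [0.6, -0.4, 1.0]
gripper_width: 0.0431
grasp_force: 0.0
```

```bash
python3 go.py .5102 .1875 .08 -.182 0; python3 - <<'E'
from station import r
import cv2,pickle
i=r.get_image("wrist"); cv2.imwrite("pics/w2.png",i["color"])
E
```

```text
t 2.65 tcp [0.5098 0.188  0.1504] w 0.0431 d [ 0.0004 -0.0005 -0.0704]
turn [-0.0003  0.0001  0.0003] shift after [-0.0008  0.0009  0.1407] before [-0.0007  0.0011  0.1407]
```

View pics/w2.png

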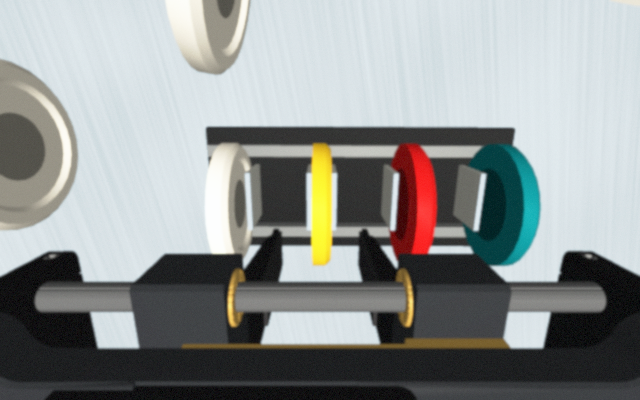

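Yellow sits centred between the fingers: disc at column 321, fingers at 278 and 362. I'll go down and grip.

Call:
servo_tool(rows=[[0,0,0.06,0,0,0,0.45],[0,0,0.06,0,0,0,0.45],[0,0,0.02,0,0,0,0.45],[0,0,0,0,0,0,0.45],[0,0,0,0,0,0,0],[0,0,0,0,0,0,0],[0,0,0,0,0,0,0],[0,0,0,0,0,0,0]])

```text
clock: 3.37
tcp_pos: [0.511, 0.1871, 0.0819]
tcp_rot: [2.413, 2.01, 0.003]
contact_force: [-1.0, -0.1, -0.6]
gripper_width: 0.0216
grasp_force: 0.0
```

Call:
servo_tool(rows=[[0,0,0,0,0,0,0],[0,0,0,0,0,0,0],[0,0,-0.02,0,0,0,0],[0,0,-0.04,0,0,0,0],[0,0,-0.06,0,0,0,0],[0,0,-0.08,0,0,0,0],[0,0,-0.06,0,0,0,0],[0,0,-0.02,0,0,0,0]])

```text
clock: 4.03
tcp_pos: [0.5115, 0.1872, 0.2257]
tcp_rot: [2.412, 2.009, 0.009]
contact_force: [0.7, 0.2, -0.6]
gripper_width: 0.0137
grasp_force: 30.0
```

```bash
python3 go.py .6488 -.196 .22 .049 0
```

```text
t 4.03 tcp [0.5115 0.1872 0.2257] w 0.0137 d [ 0.1373 -0.3832 -0.0057]
turn [ 0.0009 -0.0003 -0.0368] shift after [-0.7788  0.2368  0.0114] before [-0.704   0.4087  0.0119]
```

```bash
cat > pl.py <<'E'
# usage: pl.py ox oy up_mm out_mm s : go.py for a disc held with centre s mm ahead of the TCP, tilted for the rack
import sys,subprocess,numpy as np
ox,oy,u,o,s=map(float,sys.argv[1:]); yaw=.049; t=np.radians(20)
h=(-(u+s)*np.sin(t)+o*np.cos(t))/1e3; z=.07+((u+s)*np.cos(t)+o*np.sin(t))/1e3
subprocess.run(["python3","go.py",*map(str,(ox+h*np.cos(yaw),oy+h*np.sin(yaw),z,yaw,t))])
E
python3 pl.py .6488 -.196 120 5 21.3
```

```text
t 4.03 tcp [0.5115 0.1872 0.2257] w 0.0137 d [ 0.0938 -0.3853 -0.0212]
turn [-0.0544  0.0061 -0.0364] shift after [-0.7788  0.126   0.0911] before [-0.724   0.3236  0.0424]
```

Call:
servo_tool(rows=[[-0.03,0.015,0,0,0,0,0],[-0.06,0.025,0,0,0,0,0],[-0.075,0.033,0,0,0,0,0],[-0.075,0.033,0,0,0,0,0],[-0.075,0.033,0,0,0,0,0],[-0.075,0.033,0,0,0,0,0],[-0.075,0.033,0,0,0,0,0],[-0.075,0.033,0,0,0,0,0]])

```text
clock: 4.7
tcp_pos: [0.5783, -0.1022, 0.2205]
tcp_rot: [-2.414, -2.01, 0.001]
contact_force: [1.2, 0.3, -1.0]
gripper_width: 0.0142
grasp_force: 30.0
```

Call:
servo_tool(rows=[[-0.07,0.033,0,0,0,0,0],[-0.06,0.03,0,0,0,0,0],[-0.03,0.01,0,-0.014,0.0015,-0.009,0],[-0.02,0.01,0,-0.014,0.0015,-0.009,0],[0,0,0,-0.014,0.0015,-0.009,0],[0,0,0,-0.013,0.0015,-0.009,0],[0,0,0,0,0,0,0],[0,0,0,0,0,0,0]])

```text
clock: 5.37
tcp_pos: [0.6029, -0.1963, 0.2209]
tcp_rot: [1.992, 2.081, 0.361]
contact_force: [-0.3, -0.6, -0.9]
gripper_width: 0.0137
grasp_force: 30.0
```

```bash
python3 pl.py .6488 -.196 50 5 21.3
```

```text
t 5.37 tcp [ 0.6029 -0.1963  0.2209] w 0.0137 d [ 0.0263 -0.0007 -0.0822]
turn [-0.0008  0.0005 -0.0008] shift after [-0.0039 -0.007   0.1724] before [-0.0034 -0.0062  0.1725]
```

Call:
servo_tool(rows=[[-0.003,-0.005,0.04,-0.0008,0.0005,-0.0008,0],[0,0,0.05,0,0,0,0],[0,0,0.05,0,0,0,0],[0,0,0.03,0,0,0,0],[0,0,0,0,0,0,0],[0,0,0,0,0,0,0],[0,0,0,0,0,0,0]])

```text
clock: 5.95
tcp_pos: [0.631, -0.1963, 0.1414]
tcp_rot: [1.979, 2.085, 0.37]
contact_force: [0.6, 0.4, -0.1]
gripper_width: 0.0139
grasp_force: 30.0
```

```bash
python3 pl.py .6488 -.196 50 5 21.3;python3 - <<'E'
from station import r
import cv2,pickle,numpy as np
d={n:r.get_image(n) for n in("scene","top")}; pickle.dump(d,open("im1.pkl","wb"))
a=cv2.resize(d["scene"]["color"][195:310,250:360],None,fx=3.6,fy=3.6,interpolation=cv2.INTER_CUBIC)
b=cv2.resize(d["top"]["color"][145:260,330:440],None,fx=3.6,fy=3.6,interpolation=cv2.INTER_CUBIC)
cv2.imwrite("pics/h1.png",np.hstack([a,b]))
E
```

```text
t 5.95 tcp [ 0.631  -0.1963  0.1414] w 0.0139 d [-0.0019 -0.0007 -0.0027]
turn [0.0005 0.     0.0005] shift after [-0.0012 -0.0054  0.0037] before [-0.0012 -0.0054  0.0037]
```

View pics/h1.png

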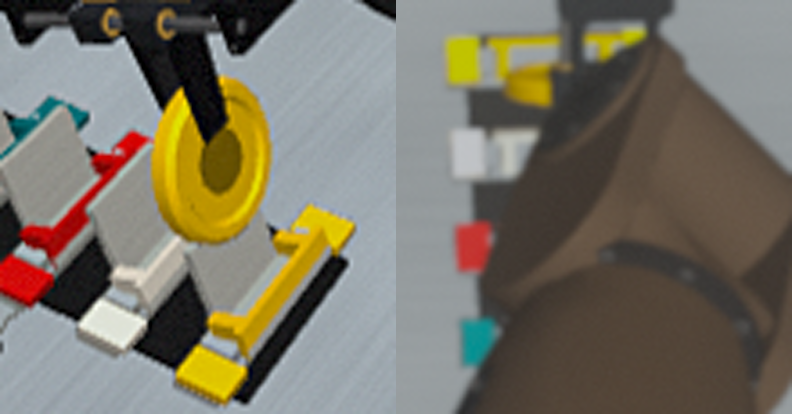

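The scene crop shows the disc above the yellow stand, tilted parallel to its board. Now I'll check the camera bias against the known tool pose.

```bash
python3 - <<'E'
from h import *
from station import r
d=pickle.load(open("im1.pkl","rb")); s=r.read_state(); R=Ro.from_rotvec(s["tcp_rot"]).as_matrix()
im=d["scene"]; m=mask(im,"yellow"); m[262:]=0; m[:,:285]=0; m[:,330:]=0; m[:212]=0
k,l,st,_=cv2.connectedComponentsWithStats(m); b=1+np.argmax(st[1:,4]); ys,xs=np.where(l==b); o=np.c_[xs,ys]
q=proj(im,disc(s["tcp_pos"]+.0213*R[:,2],R[:,1]))
print("obs",o.min(0),o.max(0)+1,"pred",q.min(0).round(1),q.max(0).round(1), "cen",cen(o),cen(q))
J=[(proj(im,s["tcp_pos"]+.01*e)-proj(im,s["tcp_pos"])).round(2) for e in np.eye(3)]; print("px per cm",J)
E
```

```text
obs [292 216] [325 262] pred [291.6 215.1] [326.1 262.6] cen [308.09364081 238.81830887] [308.90478605 238.73162979]
px per cm [array([3.86, 1.78]), array([ 2.75, -2.67]), array([-0.18, -3.53])]
```

Call:
servo_tool(rows=[[0,-0.0055,0.02,0.0005,0,0.0005,0],[0,0,0.03,0,0,0,0],[0,0,0.02,0,0,0,0],[0,0,0.01,0,0,0,0],[0,0,0.008,0,0,0,0],[0,0,0,0,0,0,0],[0,0,0,0,0,0,0]])

```text
clock: 6.63
tcp_pos: [0.6431, -0.1957, 0.0978]
tcp_rot: [1.985, 2.085, 0.367]
contact_force: [0.9, 0.1, -0.9]
gripper_width: 0.0137
grasp_force: 30.0
```

```bash
python3 pl.py .6488 -.196 1 5 21.3;python3 - <<'E'
from station import r
import cv2,pickle,numpy as np
d={n:r.get_image(n) for n in("scene",)}; pickle.dump(d,open("im2.pkl","wb"))
a=cv2.resize(d["scene"]["color"][205:310,260:360],None,fx=5.6,fy=5.6,interpolation=cv2.INTER_CUBIC)
cv2.imwrite("pics/h2.png",a); print(r.read_state()["contact_force"])
E
```

```text
t 6.63 tcp [ 0.6431 -0.1957  0.0978] w 0.0137 d [ 0.0028 -0.0005 -0.0051]
turn [-0.0001 -0.     -0.    ] shift after [-0.0012  0.0017  0.0115] before [-0.0012  0.0017  0.0115]
[-0.10580252 -0.23128232 -0.70442828]
```

View pics/h2.png

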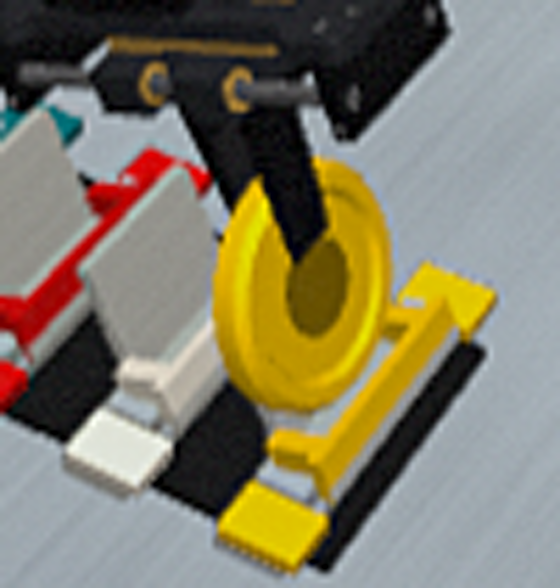

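The disc is 5–6 mm above the ledge, behind the cleat and free of contact. I'll lower it, probing for the ledge.

Call:
servo_tool(rows=[[0,0,0.006,0,0,0,0],[0,0,0.004,0,0,0,0],[0,0,0,0,0,0,0],[0,0,0,0,0,0,0]])

```text
clock: 7.02
tcp_pos: [0.6447, -0.1956, 0.0933]
tcp_rot: [1.985, 2.085, 0.367]
contact_force: [-0.5, 0.1, -0.8]
gripper_width: 0.0138
grasp_force: 30.0
```

```bash
python3 pl.py .6488 -.196 0 5 21.3
```

```text
t 7.02 tcp [ 0.6447 -0.1956  0.0933] w 0.0138 d [ 0.0015 -0.0005 -0.0016]
turn [-0.0001  0.     -0.    ] shift after [-0.0011  0.0017  0.004 ] before [-0.0011  0.0017  0.004 ]
```

Call:
servo_tool(rows=[[0,0,0.003,0,0,0,0],[0,0,0.002,0,0,0,0],[0,0,0,0,0,0,0],[0,0,0,0,0,0,0]])

```text
clock: 7.35
tcp_pos: [0.6456, -0.1957, 0.0913]
tcp_rot: [1.985, 2.084, 0.367]
contact_force: [-2.3, 1.3, 2.7]
gripper_width: 0.0139
grasp_force: 30.0
```

Call:
servo_tool(rows=[[0,0,0,0,0,0,0.2],[0,0,0,0,0,0,0.25],[0,0,0,0,0,0,0.35],[0,0,0,0,0,0,0.45],[0,0,0,0,0,0,0.45],[0,0,0,0,0,0,0.45]])

```text
clock: 7.85
tcp_pos: [0.6456, -0.1956, 0.0909]
tcp_rot: [1.985, 2.084, 0.367]
contact_force: [-0.3, -0.3, 0.9]
gripper_width: 0.0418
grasp_force: 0.0
```

Call:
servo_tool(rows=[[0,0,-0.02,0,0,0,0.45],[0,0,-0.05,0,0,0,0.45],[0,0,-0.07,0,0,0,0.45],[0,0,-0.07,0,0,0,0.45],[0,0,-0.05,0,0,0,0.45],[0,0,0,0,0,0,0.45]])

```text
clock: 8.35
tcp_pos: [0.6013, -0.1985, 0.2192]
tcp_rot: [1.979, 2.079, 0.369]
contact_force: [0.5, -0.3, 0.6]
gripper_width: 0.0427
grasp_force: 0.0
```

```bash
cat > ck.py <<'E'
# usage: ck.py colour ox oy : fit the disc's seat in the scene view, and save a crop
from h import *; import sys
from station import r
im=r.get_image("scene"); cv2.imwrite("pics/ck.png",cv2.resize(im["color"][195:310,205:360],None,fx=4.5,fy=4.5,interpolation=cv2.INTER_CUBIC))
col=sys.argv[1]; O=np.array([float(sys.argv[2]),float(sys.argv[3]),.07]); y=.049
ax=np.array([.94*np.cos(y),.94*np.sin(y),.342]); q=proj(im,disc(O,ax))
print("pred box",q.min(0).round(1),q.max(0).round(1))
if col!="white":
    m=mask(im,col); a,b=q.min(0).astype(int)-5,q.max(0).astype(int)+6
    m[:a[1]]=0;m[b[1]:]=0;m[:,:a[0]]=0;m[:,b[0]:]=0; ys,xs=np.where(m); print("mask top/left/right",ys.min(),xs.min(),xs.max()+1)
E
python3 ck.py yellow .6488 -.196
```

```text
pred box [297.1 234.5] [330.2 281. ]
mask top/left/right 236 298 336
```

View pics/ck.png

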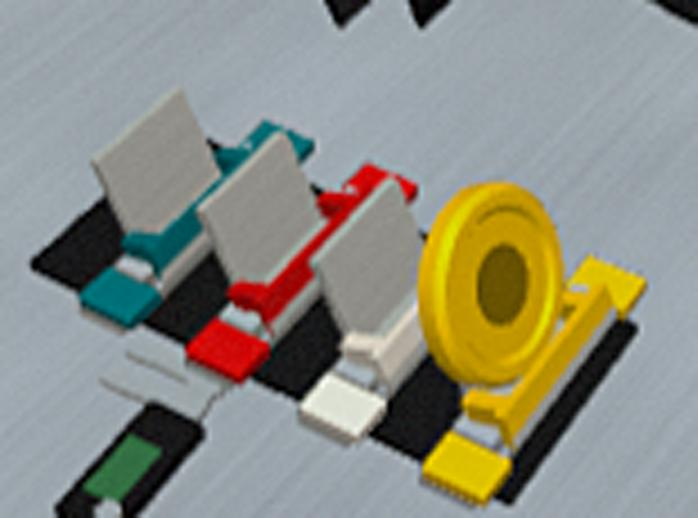

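Yellow is seated and leaning on its board, within about 1 px of the prediction. White is next.

```bash
python3 go.py .4394 .2005 .22 -.182 0
```

```text
t 8.4 tcp [ 0.6013 -0.1982  0.2167] w 0.0432 d [-0.1619  0.3987  0.0033]
turn [ 0.056  -0.006   0.0364] shift after [ 0.7257 -0.4628 -0.0066] before [ 0.8122 -0.2641 -0.1069]
```

Call:
servo_tool(rows=[[0,0,0,0.014,-0.0015,0.009,0.45],[0,0,0,0.014,-0.0015,0.009,0.45],[0,0,0,0.014,-0.0015,0.009,0.45],[0.02,-0.013,0,0.014,-0.0015,0.009,0.45],[0.06,-0.038,0,0,0,0,0.45],[0.07,-0.044,0,0,0,0,0.45],[0.07,-0.044,0,0,0,0,0.45],[0.07,-0.044,0,0,0,0,0.45]])

```text
clock: 9.07
tcp_pos: [0.5352, -0.0376, 0.2122]
tcp_rot: [-2.407, -2.009, 0.005]
contact_force: [0.9, 1.1, 0.6]
gripper_width: 0.0427
grasp_force: 0.0
```

Call:
servo_tool(rows=[[0.07,-0.044,0,0,0,0,0.45],[0.07,-0.044,0,0,0,0,0.45],[0.07,-0.044,0,0,0,0,0.45],[0.07,-0.044,0,0,0,0,0.45],[0.06,-0.038,0,0,0,0,0.45],[0.03,-0.02,0,0,0,0,0.45],[0,0,0,0,0,0,0.45],[0,0,0,0,0,0,0.45]])

```text
clock: 9.73
tcp_pos: [0.4538, 0.1645, 0.2137]
tcp_rot: [-2.405, -2.013, 0.004]
contact_force: [0.4, -1.1, -0.3]
gripper_width: 0.0428
grasp_force: 0.0
```

```bash
python3 go.py .4394 .2005 .15 -.182 0
```

```text
t 9.73 tcp [0.4538 0.1645 0.2137] w 0.0428 d [-0.0144  0.036  -0.0637]
turn [-0.0009 -0.0002  0.0008] shift after [ 0.0656 -0.0414  0.1274] before [ 0.0657 -0.0404  0.1277]
```

Call:
servo_tool(rows=[[0.033,-0.021,0,-0.0009,0,0.0008,0.45],[0.033,-0.02,0,0,0,0,0.45],[0,0,0.04,0,0,0,0.45],[0,0,0.05,0,0,0,0.45],[0,0,0.035,0,0,0,0.45],[0,0,0,0,0,0,0.45],[0,0,0,0,0,0,0.45],[0,0,0,0,0,0,0.45]])

```text
clock: 10.4
tcp_pos: [0.441, 0.1996, 0.1524]
tcp_rot: [-2.417, -2.006, -0.004]
contact_force: [0.3, 0.3, 0.2]
gripper_width: 0.0428
grasp_force: 0.0
```

```bash
python3 go.py .4394 .2005 .081 -.182 0; python3 - <<'E'
from station import r
import cv2
cv2.imwrite("pics/w3.png",r.get_image("wrist")["color"][100:350])
E
```

```text
t 10.4 tcp [0.441  0.1996 0.1524] w 0.0428 d [-0.0016  0.0009 -0.0714]
turn [ 0.0002 -0.0003 -0.0005] shift after [ 0.0012 -0.0034  0.1428] before [ 0.001  -0.0036  0.1428]
```

View pics/w3.png

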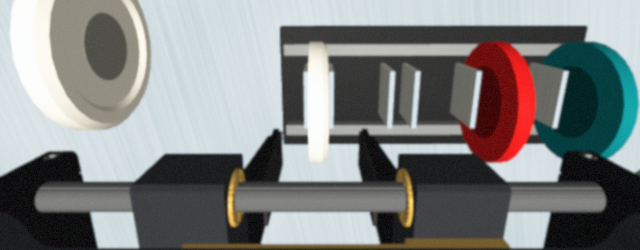

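White is at column 317 and the finger centre at 320, which agrees with the small shift worked out. I'll go down and grip.

Call:
servo_tool(rows=[[0.001,-0.0035,0.05,0,0,-0.0005,0.45],[0,0,0.06,0,0,0,0.45],[0,0,0.03,0,0,0,0.45],[0,0,0,0,0,0,0.45],[0,0,0,0,0,0,0],[0,0,0,0,0,0,0],[0,0,0,0,0,0,0],[0,0,0,0,0,0,0]])

```text
clock: 11.12
tcp_pos: [0.4392, 0.2011, 0.0829]
tcp_rot: [2.413, 2.011, 0.006]
contact_force: [0.7, -0.1, 0.9]
gripper_width: 0.0215
grasp_force: 0.0
```

Call:
servo_tool(rows=[[0,0,0,0,0,0,0],[0,0,0,0,0,0,0],[0,0,-0.02,0,0,0,0],[0,0,-0.04,0,0,0,0],[0,0,-0.06,0,0,0,0],[0,0,-0.08,0,0,0,0],[0,0,-0.06,0,0,0,0],[0,0,-0.02,0,0,0,0]])

```text
clock: 11.78
tcp_pos: [0.4395, 0.2012, 0.2261]
tcp_rot: [2.412, 2.01, 0.011]
contact_force: [-0.4, 0.6, -0.1]
gripper_width: 0.0136
grasp_force: 30.0
```

```bash
python3 pl.py .5769 -.1995 120 5 21.3
```

```text
t 11.78 tcp [0.4395 0.2012 0.2261] w 0.0136 d [ 0.0938 -0.4028 -0.0216]
turn [-0.0543  0.0058 -0.0363] shift after [-0.8139  0.1242  0.0913] before [-0.7589  0.3293  0.0421]
```

Call:
servo_tool(rows=[[-0.03,0.015,0,0,0,0,0],[-0.06,0.025,0,0,0,0,0],[-0.075,0.032,0,0,0,0,0],[-0.075,0.032,0,0,0,0,0],[-0.075,0.032,0,0,0,0,0],[-0.075,0.032,0,0,0,0,0],[-0.075,0.032,0,0,0,0,0],[-0.075,0.032,0,0,0,0,0]])

```text
clock: 12.45
tcp_pos: [0.5039, -0.0878, 0.2217]
tcp_rot: [-2.413, -2.011, -0.003]
contact_force: [0.9, 0.9, -0.7]
gripper_width: 0.014
grasp_force: 30.0
```

Call:
servo_tool(rows=[[-0.075,0.033,0,0,0,0,0],[-0.07,0.032,0,0,0,0,0],[-0.045,0.02,0,-0.014,0.0015,-0.009,0],[-0.03,0.01,0,-0.014,0.0015,-0.009,0],[0,0,0,-0.014,0.0015,-0.009,0],[0,0,0,-0.013,0.0015,-0.009,0],[0,0,0,0,0,0,0],[0,0,0,0,0,0,0]])

```text
clock: 13.12
tcp_pos: [0.5311, -0.2026, 0.2218]
tcp_rot: [1.992, 2.08, 0.363]
contact_force: [-0.3, -0.2, -0.5]
gripper_width: 0.0136
grasp_force: 30.0
```

```bash
python3 pl.py .5769 -.1995 50 5 21.3
```

```text
t 13.12 tcp [ 0.5311 -0.2026  0.2218] w 0.0136 d [ 0.0262  0.0021 -0.0831]
turn [-0.0005  0.0003 -0.0008] shift after [ 0.0016 -0.0075  0.1741] before [ 0.0019 -0.007   0.1741]
```

Call:
servo_tool(rows=[[0.002,-0.007,0.04,-0.0005,0.0003,-0.0008,0],[0,0,0.05,0,0,0,0],[0,0,0.04,0,0,0,0],[0,0,0.03,0,0,0,0],[0,0,0.01,0,0,0,0],[0,0,0,0,0,0,0],[0,0,0,0,0,0,0]])

```text
clock: 13.7
tcp_pos: [0.558, -0.1997, 0.141]
tcp_rot: [1.98, 2.087, 0.369]
contact_force: [-1.0, 0.1, -1.5]
gripper_width: 0.0142
grasp_force: 30.0
```

```bash
python3 pl.py .5769 -.1995 0 5 21.3
```

```text
t 13.7 tcp [ 0.558  -0.1997  0.141 ] w 0.0142 d [ 0.0163  0.0001 -0.0493]
turn [ 0.0002 -0.0001  0.0005] shift after [-0.0014 -0.0031  0.1038] before [-0.0014 -0.0033  0.1038]
```

Call:
servo_tool(rows=[[0,-0.003,0.02,0,0,0.0005,0],[0,0,0.03,0,0,0,0],[0,0,0.02,0,0,0,0],[0,0,0.015,0,0,0,0],[0,0,0.01,0,0,0,0],[0,0,0.003,0,0,0,0],[0,0,0,0,0,0,0],[0,0,0,0,0,0,0]])

```text
clock: 14.37
tcp_pos: [0.573, -0.1993, 0.0944]
tcp_rot: [1.983, 2.083, 0.37]
contact_force: [0.1, 0.4, -0.1]
gripper_width: 0.0138
grasp_force: 30.0
```

```bash
python3 pl.py .5769 -.1995 0 5 21.3
```

```text
t 14.37 tcp [ 0.573  -0.1993  0.0944] w 0.0138 d [ 0.0013 -0.0003 -0.0027]
turn [0.0004 0.     0.0001] shift after [-0.0007  0.0006  0.0059] before [-0.0007  0.0005  0.0059]
```

Call:
servo_tool(rows=[[0,0,0.004,0,0,0,0],[0,0,0.002,0,0,0,0],[0,0,0,0,0,0,0],[0,0,0,0,0,0,0]])

```text
clock: 14.7
tcp_pos: [0.5741, -0.1994, 0.0924]
tcp_rot: [1.982, 2.083, 0.37]
contact_force: [-5.1, 0.0, 9.3]
gripper_width: 0.0137
grasp_force: 30.0
```

Ledge contact. Release and retract.

Call:
servo_tool(rows=[[0,0,0,0,0,0,0.2],[0,0,0,0,0,0,0.25],[0,0,0,0,0,0,0.35],[0,0,0,0,0,0,0.45],[0,0,0,0,0,0,0.45],[0,0,0,0,0,0,0.45]])

```text
clock: 15.2
tcp_pos: [0.574, -0.1992, 0.0912]
tcp_rot: [1.983, 2.084, 0.37]
contact_force: [0.5, -0.2, -0.2]
gripper_width: 0.0416
grasp_force: 0.0
```

Call:
servo_tool(rows=[[0,0,-0.02,0,0,0,0.45],[0,0,-0.05,0,0,0,0.45],[0,0,-0.07,0,0,0,0.45],[0,0,-0.07,0,0,0,0.45],[0,0,-0.05,0,0,0,0.45],[0,0,0,0,0,0,0.45]])

```text
clock: 15.7
tcp_pos: [0.5292, -0.2022, 0.2187]
tcp_rot: [1.978, 2.079, 0.37]
contact_force: [-0.2, -0.5, 0.8]
gripper_width: 0.0425
grasp_force: 0.0
```

```bash
python3 ck.py white .5769 -.1995; python3 go.py .5810 .1744 .22 -.182 0
```

```text
pred box [269.8 223.6] [303.9 268.2]
t 15.75 tcp [ 0.5293 -0.2019  0.2164] w 0.0428 d [0.0517 0.3763 0.0036]
turn [ 0.0563 -0.006   0.0364] shift after [ 0.759  -0.0345 -0.0072] before [0.7467 0.1346 0.0397]
```

View pics/ck.png

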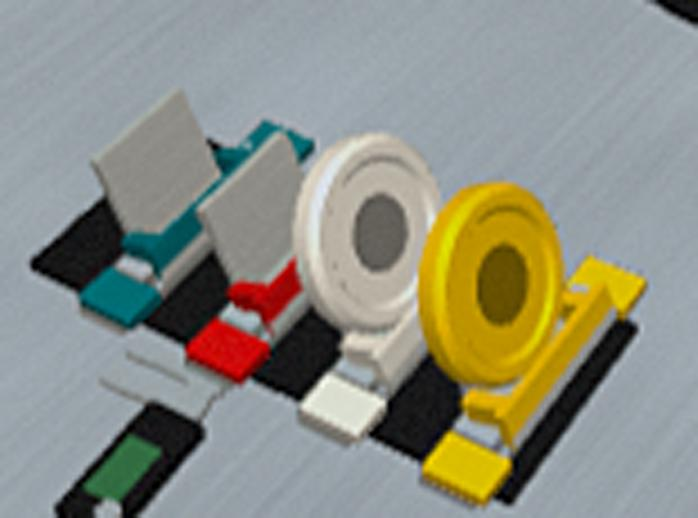

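White is seated. Red is next.

Call:
servo_tool(rows=[[0,0,0,0.014,-0.0015,0.009,0.45],[0,0,0,0.014,-0.0015,0.009,0.45],[0,0,0,0.014,-0.0015,0.009,0.45],[0.02,0,0,0.014,-0.0015,0.009,0.45],[0.06,-0.003,0,0,0,0,0.45],[0.075,-0.003,0,0,0,0,0.45],[0.075,-0.003,0,0,0,0,0.45],[0.075,-0.003,0,0,0,0,0.45]])

```text
clock: 16.42
tcp_pos: [0.5494, -0.0484, 0.2126]
tcp_rot: [-2.407, -2.015, -0.003]
contact_force: [0.9, -0.8, -0.0]
gripper_width: 0.0427
grasp_force: 0.0
```

Call:
servo_tool(rows=[[0.075,-0.003,0,0,0,0,0.45],[0.075,-0.003,0,0,0,0,0.45],[0.075,-0.003,0,0,0,0,0.45],[0.075,-0.003,0,0,0,0,0.45],[0.075,-0.003,0,0,0,0,0.45],[0.06,-0.003,0,0,0,0,0.45],[0.02,0,0,0,0,0,0.45],[0,0,0,0,0,0,0.45]])

```text
clock: 17.08
tcp_pos: [0.5803, 0.1776, 0.2132]
tcp_rot: [-2.403, -2.02, -0.002]
contact_force: [-0.2, 0.0, 0.3]
gripper_width: 0.0425
grasp_force: 0.0
```

```bash
python3 go.py .5810 .1744 .15 -.182 0
```

```text
t 17.08 tcp [0.5803 0.1776 0.2132] w 0.0425 d [ 0.0007 -0.0032 -0.0632]
turn [-0.0001 -0.0004  0.0014] shift after [-0.0061  0.0026  0.1264] before [-0.0064  0.0026  0.1263]
```

Call:
servo_tool(rows=[[-0.006,0.0026,0.03,0,0,0.0014,0.45],[0,0,0.05,0,0,0,0.45],[0,0,0.04,0,0,0,0.45],[0,0,0,0,0,0,0.45],[0,0,0,0,0,0,0.45]])

```text
clock: 17.5
tcp_pos: [0.5811, 0.1711, 0.1538]
tcp_rot: [-2.416, -2.004, -0.001]
contact_force: [0.3, 1.5, 0.6]
gripper_width: 0.0429
grasp_force: 0.0
```

```bash
python3 go.py .5810 .1744 .081 -.182 0; python3 - <<'E'
from h import *
from station import r
w=r.get_image("wrist"); m=mask(w,"red")
ys,xs=np.where(m); print("red cols",xs.min(),xs.max(),"mean",xs.mean(),"rows",ys.min(),ys.max())
ax=np.array([np.cos(-.182),np.sin(-.182),0]); q=proj(w,disc(np.array([.5810,.1744,.06]),ax)); print("pred",q.min(0),q.max(0))
E
```

```text
t 17.5 tcp [0.5811 0.1711 0.1538] w 0.0429 d [-0.0001  0.0033 -0.0728]
turn [-0.0002 -0.0003 -0.0007] shift after [ 0.0064 -0.0015  0.1456] before [ 0.0061 -0.0013  0.1456]
red cols 309 330 mean 319.31429836210714 rows 138 258
pred [307.40701074 138.30504265] [327.8489388  259.59427715]
```

Call:
servo_tool(rows=[[0.006,0,0.05,0,0,-0.0005,0.45],[0,0,0.06,0,0,0,0.45],[0,0,0.033,0,0,0,0.45],[0,0,0,0,0,0,0.45],[0,0,0,0,0,0,0],[0,0,0,0,0,0,0],[0,0,0,0,0,0,0],[0,0,0,0,0,0,0]])

```text
clock: 18.22
tcp_pos: [0.5827, 0.1757, 0.0845]
tcp_rot: [-2.414, -2.011, -0.008]
contact_force: [-0.4, 0.9, 0.2]
gripper_width: 0.0214
grasp_force: 0.0
```

Call:
servo_tool(rows=[[0,0,0,0,0,0,0],[0,0,0,0,0,0,0],[0,0,-0.02,0,0,0,0],[0,0,-0.04,0,0,0,0],[0,0,-0.06,0,0,0,0],[0,0,-0.08,0,0,0,0],[0,0,-0.06,0,0,0,0],[0,0,-0.02,0,0,0,0]])

```text
clock: 18.88
tcp_pos: [0.583, 0.1755, 0.2284]
tcp_rot: [2.412, 2.01, 0.013]
contact_force: [0.8, -0.5, -0.4]
gripper_width: 0.0139
grasp_force: 30.0
```

```bash
python3 pl.py .5049 -.203 120 5 21.3
```

```text
t 18.88 tcp [0.583  0.1755 0.2284] w 0.0139 d [-0.1216 -0.3807 -0.0239]
turn [-0.0541  0.0057 -0.0364] shift after [-0.7485 -0.2798 -0.0509] before [-0.793  -0.1021  0.043 ]
```

Call:
servo_tool(rows=[[-0.03,-0.003,0,0,0,0,0],[-0.06,-0.008,0,0,0,0,0],[-0.075,-0.01,0,0,0,0,0],[-0.075,-0.01,0,0,0,0,0],[-0.075,-0.01,0,0,0,0,0],[-0.075,-0.01,0,0,0,0,0],[-0.075,-0.01,0,0,0,0,0],[-0.075,-0.01,0,0,0,0,0]])

```text
clock: 19.55
tcp_pos: [0.4961, -0.0856, 0.2209]
tcp_rot: [-2.411, -2.009, -0.002]
contact_force: [1.0, -0.0, -0.6]
gripper_width: 0.0135
grasp_force: 30.0
```

Call:
servo_tool(rows=[[-0.075,-0.01,0,0,0,0,0],[-0.07,-0.01,0,0,0,0,0],[-0.06,-0.008,0,-0.014,0.0015,-0.009,0],[-0.04,-0.003,0,-0.014,0.0015,-0.009,0],[0,0,0,-0.014,0.0015,-0.009,0],[0,0,0,-0.012,0.0015,-0.009,0],[0,0,0,0,0,0,0],[0,0,0,0,0,0,0]])

```text
clock: 20.22
tcp_pos: [0.4605, -0.2021, 0.2206]
tcp_rot: [2.0, 2.084, 0.358]
contact_force: [-0.3, -0.1, -0.4]
gripper_width: 0.014
grasp_force: 30.0
```

```bash
python3 pl.py .5049 -.203 50 5 23
```

```text
t 20.22 tcp [ 0.4605 -0.2021  0.2206] w 0.014 d [ 0.0242 -0.0019 -0.0803]
turn [-0.0018  0.     -0.0013] shift after [-0.0061 -0.0097  0.1674] before [-0.0062 -0.0077  0.1675]
```

Call:
servo_tool(rows=[[-0.006,-0.008,0.04,-0.0018,0,-0.0013,0],[0,0,0.05,0,0,0,0],[0,0,0.04,0,0,0,0],[0,0,0.03,0,0,0,0],[0,0,0.01,0,0,0,0],[0,0,0,0,0,0,0],[0,0,0,0,0,0,0]])

```text
clock: 20.8
tcp_pos: [0.4876, -0.2032, 0.1404]
tcp_rot: [1.979, 2.087, 0.369]
contact_force: [-0.5, 0.2, -0.3]
gripper_width: 0.014
grasp_force: 30.0
```

```bash
python3 pl.py .5049 -.203 0 5 23
```

```text
t 20.8 tcp [ 0.4876 -0.2032  0.1404] w 0.014 d [ 0.0141  0.0001 -0.0471]
turn [ 0.0004 -0.0001  0.0007] shift after [-0.0012 -0.0057  0.0981] before [-0.0012 -0.0059  0.0981]
```

Call:
servo_tool(rows=[[0,-0.0055,0.02,0,0,0.0006,0],[0,0,0.03,0,0,0,0],[0,0,0.02,0,0,0,0],[0,0,0.012,0,0,0,0],[0,0,0.007,0,0,0,0],[0,0,0.003,0,0,0,0],[0,0,0,0,0,0,0],[0,0,0,0,0,0,0]])

```text
clock: 21.47
tcp_pos: [0.5007, -0.203, 0.0967]
tcp_rot: [1.981, 2.083, 0.37]
contact_force: [-0.1, 0.3, -0.2]
gripper_width: 0.0141
grasp_force: 30.0
```

```bash
python3 pl.py .5049 -.203 0 5 23
```

```text
t 21.47 tcp [ 0.5007 -0.203   0.0967] w 0.0141 d [ 0.001  -0.0001 -0.0034]
turn [0.0006 0.0001 0.0002] shift after [-0.0003 -0.0004  0.0071] before [-0.0003 -0.0004  0.0071]
```

Call:
servo_tool(rows=[[0,0,0.003,0,0,0,0],[0,0,0.003,0,0,0,0],[0,0,0,0,0,0,0],[0,0,0,0,0,0,0]])

```text
clock: 21.8
tcp_pos: [0.5017, -0.2031, 0.0938]
tcp_rot: [1.981, 2.083, 0.37]
contact_force: [-2.6, -0.3, 5.4]
gripper_width: 0.0141
grasp_force: 30.0
```

Ledge contact again. Release and retract.

Call:
servo_tool(rows=[[0,0,0,0,0,0,0.2],[0,0,0,0,0,0,0.25],[0,0,0,0,0,0,0.35],[0,0,0,0,0,0,0.45],[0,0,0,0,0,0,0.45],[0,0,0,0,0,0,0.45]])

```text
clock: 22.3
tcp_pos: [0.5017, -0.2029, 0.0933]
tcp_rot: [1.982, 2.083, 0.37]
contact_force: [-0.1, 0.5, -0.2]
gripper_width: 0.0415
grasp_force: 0.0
```

Call:
servo_tool(rows=[[0,0,-0.02,0,0,0,0.45],[0,0,-0.05,0,0,0,0.45],[0,0,-0.07,0,0,0,0.45],[0,0,-0.07,0,0,0,0.45],[0,0,-0.05,0,0,0,0.45],[0,0,0,0,0,0,0.45]])

```text
clock: 22.8
tcp_pos: [0.4569, -0.2059, 0.2197]
tcp_rot: [1.977, 2.079, 0.37]
contact_force: [1.2, -0.2, -0.3]
gripper_width: 0.0426
grasp_force: 0.0
```

```bash
python3 ck.py red .5049 -.203; python3 go.py .6525 .1615 .22 -.182 0
```

```text
pred box [244.5 213.3] [279.2 256.3]
mask top/left/right 215 244 277
t 22.85 tcp [ 0.457  -0.2056  0.2176] w 0.0427 d [0.1955 0.3671 0.0024]
turn [ 0.0564 -0.0059  0.0365] shift after [ 0.7928  0.2516 -0.0048] before [0.714  0.4025 0.1415]
```

Call:
servo_tool(rows=[[0,0,0,0.014,-0.0015,0.009,0.45],[0,0,0,0.014,-0.0015,0.009,0.45],[0,0,0,0.014,-0.0015,0.009,0.45],[0.02,0.006,0,0.014,-0.0015,0.009,0.45],[0.06,0.019,0,0,0,0,0.45],[0.075,0.024,0,0,0,0,0.45],[0.075,0.024,0,0,0,0,0.45],[0.075,0.024,0,0,0,0,0.45]])

```text
clock: 23.52
tcp_pos: [0.5305, -0.0603, 0.2152]
tcp_rot: [2.398, 2.023, 0.016]
contact_force: [1.3, 0.5, 0.1]
gripper_width: 0.0432
grasp_force: 0.0
```

Call:
servo_tool(rows=[[0.075,0.024,0,0,0,0,0.45],[0.075,0.024,0,0,0,0,0.45],[0.075,0.024,0,0,0,0,0.45],[0.075,0.024,0,0,0,0,0.45],[0.075,0.024,0,0,0,0,0.45],[0.075,0.023,0,0,0,0,0.45],[0.03,0.01,0,0,0,0,0.45],[0,0,0,0,0,0,0.45]])

```text
clock: 24.18
tcp_pos: [0.6463, 0.1651, 0.2161]
tcp_rot: [2.395, 2.028, 0.015]
contact_force: [0.6, -0.2, -0.6]
gripper_width: 0.0426
grasp_force: 0.0
```

```bash
python3 go.py .6525 .1615 .15 -.182 0
```

```text
t 24.18 tcp [0.6463 0.1651 0.2161] w 0.0426 d [ 0.0062 -0.0036 -0.0661]
turn [ 0.0014 -0.0008  0.0027] shift after [-0.0049  0.0134  0.1321] before [-0.0057  0.0122  0.1322]
```

Call:
servo_tool(rows=[[-0.005,0.0132,0.03,0.0014,-0.0008,0.0027,0.45],[0,0,0.05,0,0,0,0.45],[0,0,0.04,0,0,0,0.45],[0,0,0,0,0,0,0.45],[0,0,0,0,0,0,0.45]])

```text
clock: 24.6
tcp_pos: [0.6516, 0.1565, 0.157]
tcp_rot: [2.42, 2.003, -0.003]
contact_force: [0.4, -0.3, 0.9]
gripper_width: 0.043
grasp_force: 0.0
```

```bash
python3 go.py .6525 .1615 .081 -.182 0; python3 - <<'E'
from h import *
from station import r
w=r.get_image("wrist"); m=mask(w,"teal"); m[:,:250]=0; m[:,400:]=0
ys,xs=np.where(m); print("cols",xs.min(),xs.max(),"mean",xs.mean(),"rows",ys.min(),ys.max())
ax=np.array([np.cos(-.182),np.sin(-.182),0]); q=proj(w,disc(np.array([.6525,.1615,.06]),ax)); print("pred",q.min(0),q.max(0))
E
```

```text
t 24.6 tcp [0.6516 0.1565 0.157 ] w 0.043 d [ 0.0009  0.005  -0.076 ]
turn [-0.0002  0.0002 -0.0009] shift after [ 0.0103 -0.      0.1521] before [0.0105 0.0001 0.1521]
cols 309 329 mean 319.3702290076336 rows 136 254
pred [308.44874542 135.10225976] [328.70021361 255.30558263]
```

Call:
servo_tool(rows=[[0.0095,0,0.05,0,0,-0.0009,0.45],[0,0,0.065,0,0,0,0.45],[0,0,0.037,0,0,0,0.45],[0,0,0,0,0,0,0.45],[0,0,0,0,0,0,0],[0,0,0,0,0,0,0],[0,0,0,0,0,0,0],[0,0,0,0,0,0,0]])

```text
clock: 25.32
tcp_pos: [0.6539, 0.1624, 0.0847]
tcp_rot: [2.41, 2.01, 0.006]
contact_force: [0.3, -0.0, 0.3]
gripper_width: 0.0213
grasp_force: 0.0
```

Call:
servo_tool(rows=[[0,0,0,0,0,0,0],[0,0,0,0,0,0,0],[0,0,-0.02,0,0,0,0],[0,0,-0.04,0,0,0,0],[0,0,-0.06,0,0,0,0],[0,0,-0.08,0,0,0,0],[0,0,-0.06,0,0,0,0],[0,0,-0.02,0,0,0,0]])

```text
clock: 25.98
tcp_pos: [0.654, 0.1627, 0.2288]
tcp_rot: [2.408, 2.009, 0.011]
contact_force: [0.5, 0.8, -0.8]
gripper_width: 0.0138
grasp_force: 30.0
```

```bash
python3 pl.py .433 -.2066 120 5 22
```

```text
t 25.98 tcp [0.654  0.1627 0.2288] w 0.0138 d [-0.2648 -0.3715 -0.0236]
turn [-0.0539  0.0062 -0.0362] shift after [-0.7162 -0.5474 -0.149 ] before [-0.8261 -0.3879  0.0422]
```

Call:
servo_tool(rows=[[-0.03,-0.014,0,0,0,0,0],[-0.06,-0.028,0,0,0,0,0],[-0.072,-0.034,0,0,0,0,0],[-0.072,-0.034,0,0,0,0,0],[-0.072,-0.034,0,0,0,0,0],[-0.072,-0.034,0,0,0,0,0],[-0.072,-0.034,0,0,0,0,0],[-0.072,-0.034,0,0,0,0,0]])

```text
clock: 26.65
tcp_pos: [0.4832, -0.0732, 0.2225]
tcp_rot: [2.411, 2.012, 0.002]
contact_force: [1.0, -0.7, -1.4]
gripper_width: 0.0137
grasp_force: 30.0
```

Call:
servo_tool(rows=[[-0.072,-0.034,0,0,0,0,0],[-0.072,-0.034,0,0,0,0,0],[-0.072,-0.033,0,0,0,0,0],[-0.05,-0.022,0,0,0,0,0],[-0.03,-0.012,0,-0.014,0.0015,-0.009,0],[0,0,0,-0.014,0.0015,-0.009,0],[0,0,0,-0.014,0.0015,-0.009,0],[0,0,0,-0.012,0.0015,-0.009,0]])

```text
clock: 27.32
tcp_pos: [0.3913, -0.2055, 0.2226]
tcp_rot: [1.997, 2.084, 0.351]
contact_force: [0.1, 0.9, -0.6]
gripper_width: 0.0137
grasp_force: 30.0
```

```bash
python3 pl.py .433 -.2066 100 5 23; python3 -c "
from station import r; print(r.read_state()['qpos'].round(2))"
```

```text
t 27.32 tcp [ 0.3913 -0.2055  0.2226] w 0.0137 d [ 0.0044 -0.0029 -0.0353]
turn [-0.0021  0.0007 -0.0009] shift after [-0.0063 -0.0161  0.0693] before [-0.0061 -0.0152  0.0695]
[-0.79  0.13  2.15  0.4   0.67 -1.12]
```

Call:
servo_tool(rows=[[-0.006,-0.015,0.03,-0.0021,0.0007,-0.0009,0],[0,0,0.05,0,0,0,0],[0,0,0.04,0,0,0,0],[0,0,0.03,0,0,0,0],[0,0,0.02,0,0,0,0],[0,0,0,0,0,0,0],[0,0,0,0,0,0,0]])

```text
clock: 27.9
tcp_pos: [0.4134, -0.2069, 0.1397]
tcp_rot: [1.99, 2.087, 0.366]
contact_force: [-0.6, 0.5, -0.2]
gripper_width: 0.0138
grasp_force: 30.0
```

```bash
python3 pl.py .433 -.2066 0 5 23
```

```text
t 27.9 tcp [ 0.4134 -0.2069  0.1397] w 0.0138 d [ 0.0164  0.0002 -0.0464]
turn [-0.0007 -0.0004 -0.0003] shift after [-0.0013 -0.0009  0.0984] before [-0.0015 -0.0005  0.0984]
```

Call:
servo_tool(rows=[[0,-0.001,0.02,-0.0005,0,0,0],[0,0,0.03,0,0,0,0],[0,0,0.02,0,0,0,0],[0,0,0.012,0,0,0,0],[0,0,0.007,0,0,0,0],[0,0,0.003,0,0,0,0],[0,0,0,0,0,0,0],[0,0,0,0,0,0,0]])

```text
clock: 28.57
tcp_pos: [0.4289, -0.2066, 0.0971]
tcp_rot: [1.987, 2.083, 0.369]
contact_force: [0.3, 0.1, -0.9]
gripper_width: 0.0138
grasp_force: 30.0
```

```bash
python3 pl.py .433 -.2066 0 5 23
```

```text
t 28.57 tcp [ 0.4289 -0.2066  0.0971] w 0.0138 d [ 0.0009 -0.0002 -0.0038]
turn [ 0.0001 -0.0001 -0.0003] shift after [-0.0005 -0.0008  0.0078] before [-0.0005 -0.0008  0.0078]
```

Call:
servo_tool(rows=[[0,0,0.004,0,0,0,0],[0,0,0.003,0,0,0,0],[0,0,0,0,0,0,0],[0,0,0,0,0,0,0]])

```text
clock: 28.9
tcp_pos: [0.4301, -0.2065, 0.0939]
tcp_rot: [1.986, 2.083, 0.369]
contact_force: [-4.5, 0.0, 10.2]
gripper_width: 0.0136
grasp_force: 30.0
```

Call:
servo_tool(rows=[[0,0,0,0,0,0,0.2],[0,0,0,0,0,0,0.25],[0,0,0,0,0,0,0.35],[0,0,0,0,0,0,0.45],[0,0,0,0,0,0,0.45],[0,0,0,0,0,0,0.45]])

```text
clock: 29.4
tcp_pos: [0.43, -0.2064, 0.0932]
tcp_rot: [1.987, 2.084, 0.369]
contact_force: [0.0, 0.3, 1.2]
gripper_width: 0.0411
grasp_force: 0.0
```

Call:
servo_tool(rows=[[0,0,-0.02,0,0,0,0.45],[0,0,-0.05,0,0,0,0.45],[0,0,-0.07,0,0,0,0.45],[0,0,-0.07,0,0,0,0.45],[0,0,-0.03,0,0,0,0.45],[0,0,0,0,0,0,0.45],[0,0,0,0,0,0,0.45],[0,0,0,0,0,0,0.45]])

```text
clock: 30.07
tcp_pos: [0.3891, -0.2083, 0.2052]
tcp_rot: [1.988, 2.084, 0.369]
contact_force: [0.1, 1.4, -0.3]
gripper_width: 0.0427
grasp_force: 0.0
```

```bash
python3 ck.py teal .433 -.2066
```

```text
pred box [220.7 203.7] [256.1 245.2]
mask top/left/right 205 221 253
```

View pics/ck.png

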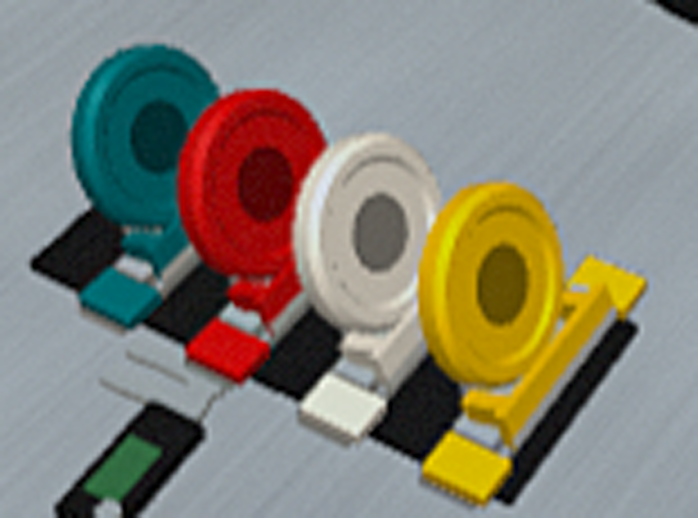

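All four discs are seated on the stands of their own colour, leaning back on their boards. The arm is clear and the calipers have not moved.

```bash
python3 -c "
from station import r; print(r.finish_job())"
```

```text
the job is handed in; nothing more can be done
None
```

I moved all four discs to the stands of their own colour, where the last camera view shows them leaning back on their boards, and handed the job in at about 30 s on the robot's clock (no verdict came back).

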